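# Tap the wobbly tub to the middle of the scale pan

### The job

The white tub on the little round scale has been put down off-centre and hangs over the edge of the steel pan. Without picking it up, nudge it with light taps of the fingertips until it stands upright in the middle of the pan; do not tip it or knock it off. Leave the scale and everything else where they are.

Things in the scene. Friction and masses are not known exactly. Their poses are not given: they have to be found in the camera images.
- tub: white tub with ribbed screw lid, off-centre on the pan, 0.22-0.45 kg, 82 mm high. Origin: centre of underside; z up its axis. Narrow foot 48 mm across, flaring to an upright wall 94 mm across from 18 to 62 mm above the underside; lid 91 mm across above. Slides at 1 to 3.5 N if pushed low (20-30 mm above the underside), tips if pushed near the lid; does not coast after a slow push
- scale: small loose round scale, 1.6 kg, on the cabinet top, with a white round base 156 mm across and 30 mm high, a grey neck 60 mm across and a flat rimless round steel pan 116 mm across. Origin at the centre of its underside, on the surface; the dark display is at its -x side
- pan_centre (a point): the centre of the flat top face of the scale pan, 60 mm above the cabinet top; the pan is a steel disc 116 mm across and 8 mm thick; axes as the scale's
- spare_tub: a second white tub of the same make, 94 mm wide and 82 mm high, standing straight on the cabinet top to the left; origin at the centre of its underside
- spray_bottle: clear glass spray bottle, 76 mm wide, 213 mm high, white trigger head; origin at the centre of its underside
- scoop: green plastic scoop lying beside the scale, 165 mm long, 60 mm wide, 35 mm high; origin on the surface between bowl and handle
- bucket_handle: ribbed blue grip of a bucket handle with two wire ends, lying near the scale, 160 mm by 50 mm, 29 mm high; origin on the surface under the middle of the grip
- peg_basket: stainless steel wire basket with wooden pegs, 150 by 120 mm, 82 mm high, on the right; origin at the centre of its underside
- jar: glass jar with a metal cap, 80 mm wide, 120 mm high; origin at the centre of its underside
- scrub_brush: wooden scrubbing brush, 150 by 55 mm, 42 mm high, near the robot on its left; origin at the centre of its underside
Not all that is in view belongs to the job. Leave any green or purple look-alike of the scale alone. Leave any turquoise look-alike of the tub alone.

How it is judged:
By the outcome, as a careful person would: the job done as asked, in the order asked, and still so for the second after the job is handed in, with the robot touching nothing.
It also fails if it takes over 53 s, if anything falls off the work surface, if the arm or the gripper's body presses on something with over 40 N, if the wrist force passes 120 N, or if a joint passes its speed limit or range.

### The arm

A 6-joint arm with a two-finger parallel gripper is mounted at the origin on the work surface. World frame = base frame: x ahead of the robot, y to its left, z up, the work surface at z = 0. Lengths are in mm, angles in rad, forces in N, time in s.
With the tool pointing down it reaches from about 275 to 850 mm from the base axis. Payload 5.2 kg.
Tool frame: the origin (TCP) lies midway between the tips of the shut fingers; the grasp point (between the pads) lies 19 mm behind it; z points along the fingers, y is the line along which they close (so a half turn about z gives the same grasp; the last joint's range is limited). The gripper opens to 85 mm and grips with 20 to 120 N. Pads are 22 mm wide; open, the fingers measure 114 mm over their backs; the gripper's body (76 mm by 85 mm) begins 54 mm behind the grasp point. The pads swing forward as they close: fully open they stand 13 mm farther back than shut.
Start: joints at [-1.352, 0.259, 1.535, -0, 1.348, -0.203], TCP at [225.192, -501.79, 231.31] pointing down, gripper open.
Joint ranges: [-3.14, 3.14], [-0.91, 2.08], [0.19, 2.58], [-1.22, 4.36], [0.22, 2.71], [-3.12, 3.12]. Speed limits (rad/s): [2.57, 2.57, 3.14, 3.14, 3.14, 3.14].

### API

Orientations are given as [roll, pitch, yaw] about the fixed x, y, z axes, in that order (R = Rz(yaw) Ry(pitch) Rx(roll)).
In Python, from rig import robot gives the robot as it stands. The module is installed in compiled form; this text tells all that it offers.
- The arm moves only by the tool send_rows, never from a script. Its argument "moves" is a list of rows, each a list of 7 numbers: the turn, a rotation vector about the tool's x, y, z in degrees, then the shift along the tool's x, y, z in mm, then the opening, from 0 (shut) to 1 (fully open). In form: [[wx, wy, wz, dx, dy, dz, fingers], ...]. A call has 1 to 5 rows; each row shifts and turns the commanded pose from where the row before left it, along the tool's axes as they then stand; what a row does not reach is not made up. A row lasts 1/12 s, in which the tool goes at most 41.7 mm and 7.16 degrees, less where a joint would pass 70% of its speed; a pose out of reach is approached as far as the arm can. A call with a gripper value outside its range is refused whole. The fingers move at their own pace and stop on an object; "grip_force" is the grip in N (left out, the last holds). Time passes only in rows, so rows that do not move let the fingers close. It gives the time, the measured TCP pose, the force, the opening and the grip force at its end, in the units of the state.
- robot.sense(): the state, without advancing time (a new reading comes with each control period).
- robot.grab_frame(name): name is "scene" or "side" or "wrist"; returns (picture, depth): 480x640x3 uint8, red, green, blue; 480x640 float32, mm along the optical axis (not along the pixel's ray), 0 where there is no reading.
- robot.camera_info(name): a dict with "fx", "fy", "cx", "cy" (pixels), "xyz" and "attitude" of the camera in the world; the wrist camera has in their place "mount" (4x4, takes a point from camera to tool coordinates, whose origin is the TCP and whose axes are the flange's). Camera axes: x right, y up, looking along -z (the intrinsics and any distortion apply to the point x, -y, -z); pixel columns grow to the right and rows downward; lengths in mm; the calibration is good to about 2 mm. A picture is of the moment at which its call begins: read the wrist's pose just before it. camera_info takes no time and is no camera call.
- robot.job_done(): hands the job in; it is judged then, once.
The state is a dict: "time": time; "qpos": joint angles; "qd": joint speeds; "effort": joint torques, N m; "tcp_pos": TCP position; "ee_rot": TCP orientation; "wrist_force": force on the tool from outside, world axes, zero at the start; "torque": the same for the moment, N m; "width": finger opening in mm; "finger_force": force on a finger pad.
Only numpy, scipy, OpenCV 4.12 (cv2) and the standard library are available. Lean on these libraries where they do the work, as an engineer would, in place of code of your own. Each camera call takes 0.05 s, during which the arm holds its last target. There are 200 camera calls.

## Working session

There is one attempt and no reset: what is moved stays moved. The work goes in short steps, Python scripts to look and compute and a tool call to move; the robot and the scene stay as the last step left them, time stands still between calls to the robot, and variables do not carry over. Pictures are saved under pics/ and viewed, at most 10 in all, crops included, and the job is handed in when it is done.

Besides the shell and the picture viewer there is one more tool, called by a JSON object that holds its "op" and its "data", one argument or row to a line. send_rows: Moves the arm, as the interface text tells. Its arguments: {"type":"object","properties":{"moves":{"type":"array","items":{"type":"array","items":{"type":"number"}}},"grip_force":{"type":"number"}},"required":["moves"]}

```bash
mkdir -p pics; cat > h.py <<'E'
import numpy as np,cv2
from rig import robot
from scipy.spatial.transform import Rotation as R
def grab(n,save=None):
    s=robot.sense(); p,d=robot.grab_frame(n)
    np.savez(f'{n}.npz',p=p,d=d,t=s['tcp_pos'],r=s['ee_rot'])
    if save: cv2.imwrite('pics/'+save,p[:,:,::-1])
    return p,d
def cloud(n,d):
    c=robot.camera_info(n); v,u=np.mgrid[:480,:640]
    P=np.dstack([(u-c['cx'])/c['fx']*d,-(v-c['cy'])/c['fy']*d,-d])
    A=np.array(c['attitude'],float)
    M=A if A.shape==(3,3) else R.from_euler('xyz',A).as_matrix()
    return P@M.T+np.array(c['xyz'])
E
python3 - <<'E'
from h import *
print(robot.sense()); 
for n in('scene','side','wrist'): print(robot.camera_info(n))
grab('scene','s0.png');grab('side','d0.png')
E
```

```text
{'time': 0.0, 'qpos': array([-1.35178359e+00,  2.59340974e-01,  1.53607407e+00,  2.27108998e-05,
        1.34799237e+00, -2.02831044e-01]), 'qd': array([-1.13045854e-04,  7.25753971e-05, -2.30844076e-04, -6.54461129e-04,
       -1.14767012e-03,  1.05253812e-03]), 'effort': array([-6.96643820e-04, -4.46029186e+01, -2.90575308e+01, -4.98627251e-04,
        1.17445271e-02,  1.36979648e-05]), 'tcp_pos': array([ 225.09199628, -501.2621555 ,  230.47939661]), 'ee_rot': array([-3.13981956e+00, -3.87256935e-04,  4.21838400e-01]), 'wrist_force': array([ 0.42020649, -0.06824219,  0.0662101 ]), 'torque': array([ 0.01848443, -0.03111569, -0.0107801 ]), 'finger_force': 0.0, 'width': 85.55360830418829}
{'fx': 586.3368730090004, 'fy': 586.3368730090004, 'cx': 321.3877704413813, 'cy': 239.6453036474962, 'xyz': array([1543.47529071, -304.05112296, 1043.2394978 ]), 'attitude': array([ 0.81949161, -0.00421878,  1.28016272])}
{'fx': 466.35221646974776, 'fy': 466.35221646974776, 'cx': 321.4728447764662, 'cy': 242.24690820341527, 'xyz': array([296.55023366, 814.55597406, 841.73022467]), 'attitude': array([ 0.82638126, -0.01351713, -2.81568353])}
{'fx': 408.81172182674703, 'fy': 408.81172182674703, 'cx': 317.55894005870795, 'cy': 243.5320978388629, 'mount': array([[ 6.16395142e-04,  9.44380449e-01,  3.28854357e-01,
         8.50335714e+01],
       [ 9.99999797e-01, -5.29075692e-04, -3.55009066e-04,
         1.54041450e-01],
       [-1.61274774e-04,  3.28854509e-01, -9.44380583e-01,
        -1.44206196e+02],
       [ 0.00000000e+00,  0.00000000e+00,  0.00000000e+00,
         1.00000000e+00]])}
```

View pics/s0.png

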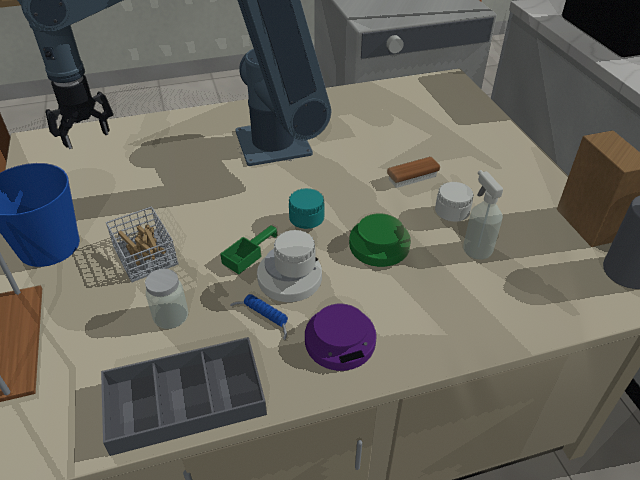

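View pics/d0.png

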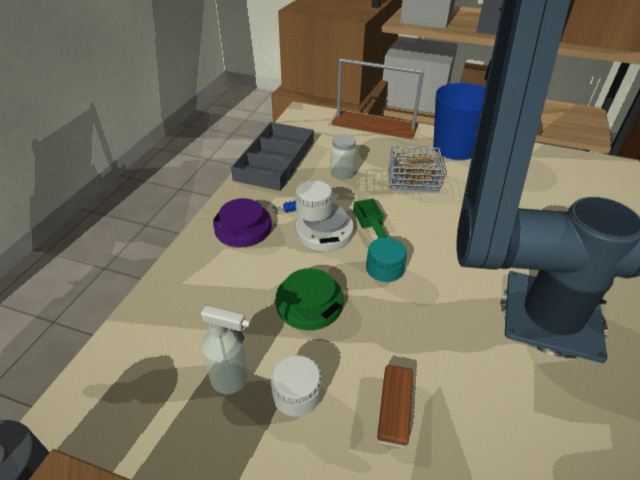

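The white tub is on the white scale at scene (294,253) and side (314,200). The other candidates are the green disc at (380,240), the purple one at (340,337), the turquoise tub at (306,208) and the spare white tub at (454,202). Only the tub on the white scale fits. Next I measure it from depth.

```bash
cat >> h.py <<'E'
from scipy.optimize import least_squares
def load(n): f=np.load(f'{n}.npz'); return f['p'],f['d']
def fit(Q,r,c0):  # known-radius circle fit
    f=least_squares(lambda c:np.hypot(*(Q-c).T)-r,c0,loss='soft_l1',f_scale=1.5); return f.x,np.sqrt(np.mean(f.fun**2))
def disc(Q,r,c0,k=72): # boundary points per direction from a filled disc
    m=Q.mean(0);a=np.arctan2(*(Q-m).T[::-1]);b=((a+np.pi)/(2*np.pi)*k).astype(int)%k
    B=np.array([Q[b==i][np.argmax(np.hypot(*(Q[b==i]-m).T))] for i in range(k) if (b==i).sum()])
    return fit(B,r,c0)
E
python3 - <<'E'
from h import *
big=[]
for n,(u,v),(bu,bv) in(('scene',(294,240),(290,275)),('side',(314,190),(325,232))):
    p,d=load(n);W=cloud(n,d)
    print(n,'tubtop',W[v,u].round(1),'base',W[bv,bu].round(1))
    c=W[v,u]
    near=(np.hypot(W[...,0]-c[0],W[...,1]-c[1])<120)
    X=W[near]; col=p[near].astype(int); white=(col.max(1)-col.min(1)<40)
    h,e=np.histogram(X[white][:,2],bins=np.arange(-6,160,4));print(dict(zip(e[:-1].astype(int).tolist(),h.tolist())))
    T=X[(X[:,2]>136)&(X[:,2]<150)]; print('lid n',len(T),T.mean(0).round(1),T.min(0).round(1),T.max(0).round(1),disc(T[:,:2],45.5,c[:2]))
    # lid tilt
    A=np.c_[T[:,:2]-T[:,:2].mean(0),np.ones(len(T))];print('plane',np.linalg.lstsq(A,T[:,2],rcond=None)[0])
    wl=X[(X[:,2]>85)&(X[:,2]<118)]; print('wall',len(wl),fit(wl[:,:2],47,c[:2]))
    bs=X[white&(X[:,2]>6)&(X[:,2]<26)]; print('basewall',len(bs),fit(bs[:,:2],78,c[:2]))
    pn=X[white&(X[:,2]>56)&(X[:,2]<64)]; print('pan',len(pn),pn.mean(0) if len(pn) else 0, pn.min(0),pn.max(0))
    im=cv2.resize(p[v-40:v+80,u-80:u+80],None,fx=4,fy=4,interpolation=cv2.INTER_CUBIC);big.append(im)
cv2.imwrite('pics/c0.png',cv2.resize(np.hstack(big),(800,300))[:,:,::-1])
cv2.imwrite('pics/c1.png',big[1][:,:,::-1])
E
```

```text
scene tubtop [606.8 -84.  144.8] base [ 653.2 -107.2   84.8]
{-6: 188, -2: 1397, 2: 794, 6: 95, 10: 72, 14: 71, 18: 79, 22: 93, 26: 394, 30: 615, 34: 68, 38: 1, 42: 0, 46: 0, 50: 13, 54: 52, 58: 201, 62: 87, 66: 2, 70: 0, 74: 7, 78: 34, 82: 48, 86: 45, 90: 44, 94: 51, 98: 51, 102: 49, 106: 55, 110: 41, 114: 58, 118: 72, 122: 78, 126: 49, 130: 47, 134: 69, 138: 285, 142: 560, 146: 40, 150: 0, 154: 0}
lid n 923 [616.8 -86.7 142.6] [ 565. -131.  136.] [659.2 -39.3 148.4] (array([613.28669075, -86.06017015]), np.float64(2.2501753669463325))
plane [-1.18572450e-02 -4.44621871e-04  1.42597123e+02]
wall 409 (array([611.88358073, -85.62700128]), np.float64(1.520880767335712))
basewall 410 (array([584.45062395, -93.6411339 ]), np.float64(11.226676289061778))
pan 302 [ 597.18372721 -129.8437487    60.52070709] [ 533.43483665 -151.74712228   56.06460921] [645.04061859 -63.03491988  63.97671725]
side tubtop [610.5 -85.  142.7] base [572.6 -65.5  29.2]
{-6: 92, -2: 503, 2: 123, 6: 68, 10: 65, 14: 70, 18: 63, 22: 76, 26: 389, 30: 410, 34: 20, 38: 0, 42: 0, 46: 0, 50: 31, 54: 90, 58: 437, 62: 53, 66: 0, 70: 0, 74: 11, 78: 30, 82: 49, 86: 43, 90: 39, 94: 49, 98: 37, 102: 47, 106: 42, 110: 48, 114: 40, 118: 67, 122: 53, 126: 39, 130: 52, 134: 53, 138: 325, 142: 273, 146: 2, 150: 0, 154: 0}
lid n 632 [610.4 -81.2 141.5] [ 566.9 -130.6  136. ] [657.2 -39.6 146.4] (array([611.678176  , -84.89503692]), np.float64(3.2302614139739125))
plane [ 1.94942324e-03 -1.70239307e-02  1.41521508e+02]
wall 358 (array([612.07749976, -87.3563097 ]), np.float64(1.5780626471496422))
basewall 342 (array([585.34336283, -95.44561458]), np.float64(13.728796414723293))
pan 558 [565.52778091 -81.6286458   59.79289151] [ 527.02733273 -150.33726184   56.16467167] [632.69413281 -35.06934127  63.92153106]
```

View pics/c0.png

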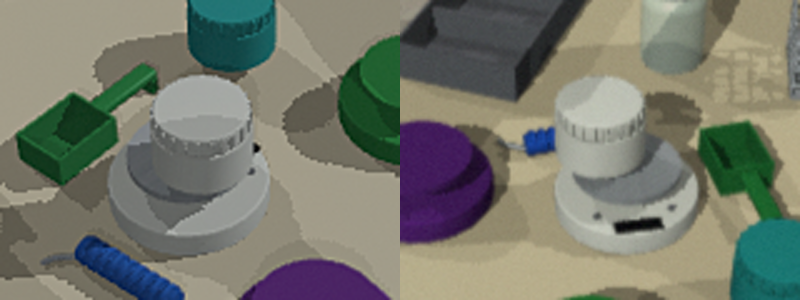

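The crops confirm the white tub on the white scale, with the dark display at right (side crop 638,225). The tub is about 28 mm off, towards +x. I'll refine the pan centre and check the path for obstacles.

```bash
cat >> h.py <<'E'
def pancentre(tub,clouds):
    out=[]
    for r,zl,zh in((58,55,64),(78,4,33)):
        Q=[]
        for p,W in clouds:
            c=p.astype(int);m=(W[...,2]>zl)&(W[...,2]<zh)&(c.max(2)-c.min(2)<40)
            D=np.hypot(W[...,0]-585,W[...,1]+94);m&=(D<r+8)
            X=W[m][:,:2];a=np.arctan2(X[:,1]+94,X[:,0]-585);b=((a+np.pi)/(2*np.pi)*90).astype(int)
            for i in range(90):
                S=X[b==i]
                if len(S)>2:
                    q=S[np.argsort(np.hypot(S[:,0]-585,S[:,1]+94))[-2]]
                    if np.hypot(*(q-[585,-94]))>r-7: Q.append(q)
        Q=np.array(Q);out.append((*fit(Q,r,np.array([585.,-94])),len(Q)))
    return out
E
python3 - <<'E'
from h import *
cl=[]
for n in('scene','side'):
    p,d=load(n);W=cloud(n,d);cl.append((p,W)); print(n,pancentre(None,[(p,W)]))
print(pancentre(None,cl))
W=cl[0][1]
for n,(u,v) in dict(bucket=(40,172),bucketR=(72,180),jar=(164,280),purple=(340,325),purpleEdge=(325,312),handle=(265,310)).items(): print(n,W[v,u].round())
# max height in corridor
a=np.array([225,-501.]);b=np.array([700,-60.]);u=(b-a)/np.hypot(*(b-a))
X=W.reshape(-1,3);s=(X[:,:2]-a)@u;t=(X[:,:2]-a)@np.array([-u[1],u[0]])
for i in range(0,700,100):
    k=(s>i)&(s<i+100)&(abs(t)<80);print(i,X[k][:,2].max().round() if k.any() else None)
E
```

```text
scene [(array([586.82276454, -91.9157903 ]), np.float64(1.5426697878321078), 36), (array([586.90389733, -94.12244765]), np.float64(1.8669378987983636), 59)]
side [(array([586.9161136 , -94.65353176]), np.float64(2.446648581421527), 51), (array([584.62823989, -93.48633526]), np.float64(2.3482362310347322), 56)]
[(array([586.88129717, -93.16599672]), np.float64(2.301582851933617), 87), (array([585.85902231, -93.80783058]), np.float64(2.2935709430905815), 115)]
bucket [ 207. -634.  164.]
bucketR [  30. -604.    3.]
jar [ 624. -377.  120.]
purple [803. -37.  61.]
purpleEdge [762. -58.  64.]
handle [ 687. -176.   26.]
0 609.0
100 584.0
200 87.0
300 42.0
400 65.0
500 148.0
600 146.0
```

{"op": "send_rows", "data": {
  "moves": [
    [0, 0, 4.25, 0, 0, 0, 0],
    [0, 0, 4.25, 0, 0, 0, 0],
    [0, 0, 0, 32, -16, 0, 0],
    [0, 0, 0, 32, -16, 0, 0],
    [0, 0, 0, 32, -16, 0, 0]
  ]
}}

```text
time: 0.52
tcp_pos: [304.9, -428.8, 230.7]
ee_rot: [-3.14, 0.0, 0.271]
wrist_force: [0.5, -0.2, -0.1]
width: 25.7
finger_force: 0.0
```

{"op": "send_rows", "data": {
  "moves": [
    [0, 0, 0, 32, -16, 0, 0],
    [0, 0, 0, 32, -16, 0, 0],
    [0, 0, 0, 32, -16, 0, 0],
    [0, 0, 0, 32, -16, 0, 0],
    [0, 0, 0, 32, -16, 0, 0]
  ]
}}

```text
time: 0.93
tcp_pos: [438.0, -307.8, 231.0]
ee_rot: [-3.141, 0.0, 0.273]
wrist_force: [0.0, -0.2, 1.3]
width: 0.1
finger_force: 0.0
```

{"op": "send_rows", "data": {
  "moves": [
    [0, 0, 0, 32, -16, 0, 0],
    [0, 0, 0, 32, -16, 0, 0],
    [0, 0, 0, 32, -16, 0, 0],
    [0, 0, 0, 32, -16, 0, 0],
    [0, 0, 0, 32, -16, 0, 0]
  ]
}}

```text
time: 1.35
tcp_pos: [570.4, -187.5, 230.8]
ee_rot: [-3.141, 0.001, 0.274]
wrist_force: [0.5, -1.3, -0.1]
width: 0.4
finger_force: 0.0
```

```bash
cat >> h.py <<'E'
C=np.array([586.4,-93.5])
def tool(target):
    s=robot.sense();M=R.from_euler('xyz',s['ee_rot']).as_matrix()
    print('t',s['time'],'tcp',s['tcp_pos'].round(1),'rot',s['ee_rot'].round(3),'f',s['wrist_force'].round(2),'w',s['width'])
    print('x',M[:,0].round(3),'z',M[:,2].round(3),'to target in tool',(M.T@(np.array(target)-s['tcp_pos'])).round(1))
E
python3 -c "
from h import *
tool([703.5,-60.6,230])"
```

```text
t 1.35 tcp [ 570.4 -187.5  230.8] rot [-3.141e+00  1.000e-03  2.740e-01] f [ 0.47 -1.29 -0.11] w 0.399324087832042
x [ 0.963  0.27  -0.001] z [-0.001  0.    -1.   ] to target in tool [162.4 -86.3   0.8]
```

{"op": "send_rows", "data": {
  "moves": [
    [0, 0, 0, 32, -17, 0, 0],
    [0, 0, 0, 32, -17, 0, 0],
    [0, 0, 0, 32, -17, 0, 0],
    [0, 0, 0, 32, -17, 0, 0],
    [0, 0, 0, 32, -17, 0, 0]
  ]
}}

```text
time: 1.77
tcp_pos: [701.5, -62.5, 230.6]
ee_rot: [-3.141, 0.001, 0.274]
wrist_force: [0.1, 0.1, -0.4]
width: -0.3
finger_force: 0.0
```

{"op": "send_rows", "data": {
  "moves": [
    [0, -4, 0, 0, 0, 0, 0],
    [0, -4, 0, 0, 0, 0, 0],
    [0, -4, 0, 0, 0, 0, 0],
    [0, 0, 0, 0, 0, 0, 0],
    [0, 0, 0, 0, 0, 0, 0]
  ]
}}

```text
time: 2.18
tcp_pos: [701.1, -63.6, 228.9]
ee_rot: [-3.14, 0.211, 0.275]
wrist_force: [0.1, 0.7, -0.7]
width: 0.3
finger_force: 0.0
```

```bash
python3 -c "
from h import *
tool([703.5,-60.6,82])"
```

```text
t 2.1833 tcp [701.1 -63.6 228.9] rot [-3.14   0.211  0.275] f [ 0.12  0.74 -0.72] w 0.28285244823986916
x [ 0.941  0.265 -0.209] z [-0.202 -0.055 -0.978] to target in tool [ 33.8  -2.  143. ]
```

{"op": "send_rows", "data": {
  "moves": [
    [0, 0, 0, 6.8, -0.4, 28.6, 0],
    [0, 0, 0, 6.8, -0.4, 28.6, 0],
    [0, 0, 0, 6.8, -0.4, 28.6, 0],
    [0, 0, 0, 6.8, -0.4, 28.6, 0],
    [0, 0, 0, 6.8, -0.4, 28.6, 0]
  ]
}}

```text
time: 2.6
tcp_pos: [703.1, -61.8, 84.2]
ee_rot: [3.141, 0.206, 0.272]
wrist_force: [0.3, -0.5, -0.6]
width: -0.1
finger_force: 0.0
```

{"op": "send_rows", "data": {
  "moves": [
    [0, 0, 0, 0, 0, 0, 0],
    [0, 0, 0, 0, 0, 0, 0]
  ]
}}

```text
time: 2.77
tcp_pos: [701.9, -61.5, 83.6]
ee_rot: [-3.14, 0.212, 0.273]
wrist_force: [0.5, -0.8, 0.4]
width: 0.2
finger_force: 0.0
```

```bash
python3 -c "
from h import *
tool([612+.963*60,-86.3+.271*60,82])
p,d=grab('side');cv2.imwrite('pics/e0.png',cv2.resize(p[130:260,240:400],None,fx=4,fy=4,interpolation=cv2.INTER_CUBIC)[:,:,::-1])"
```

```text
t 2.7667 tcp [701.9 -61.5  83.6] rot [-3.14   0.212  0.273] f [ 0.46 -0.8   0.41] w 0.18456026502598447
x [ 0.941  0.264 -0.21 ] z [-0.203 -0.055 -0.978] to target in tool [-32.1  -0.4   8.5]
```

View pics/e0.png

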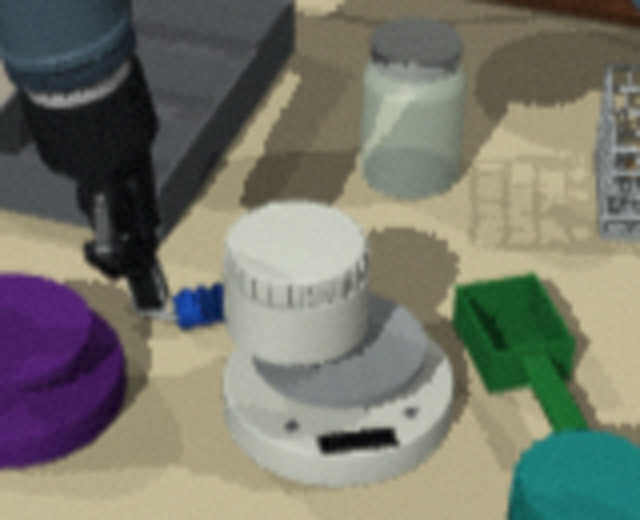

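{"op": "send_rows", "data": {
  "moves": [
    [0, 0, 0, -5.9, -0.1, 1.5, 0],
    [0, 0, 0, -5.9, -0.1, 1.5, 0],
    [0, 0, 0, -5.9, -0.1, 1.5, 0],
    [0, 0, 0, -5.9, -0.1, 1.5, 0],
    [0, 0, 0, -3.9, 0, 1, 0]
  ]
}}

```text
time: 3.23
tcp_pos: [675.5, -68.9, 84.2]
ee_rot: [3.141, 0.209, 0.273]
wrist_force: [0.0, 0.4, 0.4]
width: -0.1
finger_force: 0.0
```

{"op": "send_rows", "data": {
  "moves": [
    [0, 0, 0, -1.5, 0, 0.32, 0],
    [0, 0, 0, -1.5, 0, 0.32, 0],
    [0, 0, 0, -1.5, 0, 0.32, 0],
    [0, 0, 0, -1.5, 0, 0.32, 0],
    [0, 0, 0, -1.5, 0, 0.32, 0]
  ]
}}

```text
time: 3.65
tcp_pos: [668.7, -70.5, 83.1]
ee_rot: [-3.142, 0.209, 0.274]
wrist_force: [0.5, 0.5, 0.8]
width: 0.5
finger_force: 0.0
```

{"op": "send_rows", "data": {
  "moves": [
    [0, 0, 0, -1.5, 0, 0.32, 0],
    [0, 0, 0, -1.5, 0, 0.32, 0],
    [0, 0, 0, -1.5, 0, 0.32, 0],
    [0, 0, 0, -1.5, 0, 0.32, 0],
    [0, 0, 0, -1.5, 0, 0.32, 0]
  ]
}}

```text
time: 4.07
tcp_pos: [661.4, -72.6, 83.2]
ee_rot: [3.142, 0.209, 0.274]
wrist_force: [1.4, 0.9, 0.6]
width: 0.2
finger_force: 0.8
```

```bash
cat >> h.py <<'E'
def look(save=None):
    cl=[];w=[];l=[]
    for n in('scene','side'):
        p,d=grab(n);W=cloud(n,d);cl.append((p,W))
        c=p.astype(int);m=(c.max(2)-c.min(2)<40)&(c.max(2)>95)&(np.hypot(W[...,0]-600,W[...,1]+90)<75)
        X=W[m&(W[...,2]>85)&(W[...,2]<118)];q=fit(X[:,:2],47,C);w.append(q[0]);
        T=W[m&(W[...,2]>136)&(W[...,2]<150)]
        A=np.c_[T[:,:2]-T[:,:2].mean(0),np.ones(len(T))];pl=np.linalg.lstsq(A,T[:,2],rcond=None)[0]
        print(n,'wall',q[0].round(1),round(q[1],1),'lid',disc(T[:,:2],45.5,C)[0].round(1),'plane',pl.round(3))
        print('  scale',[(a.round(1),round(b,1),k) for a,b,k in pancentre(None,[(p,W)])])
        if save: cv2.imwrite(f'pics/{n}_{save}',cv2.resize(p[130:260,240:400] if n=='side' else p[200:330,210:370],None,fx=4,fy=4,interpolation=cv2.INTER_CUBIC)[:,:,::-1])
    print('tub',np.mean(w,0).round(1),'err to C',(C-np.mean(w,0)).round(1))
E
python3 -c "
from h import *
tool([586.4+.963*58,-93.5+.271*58,82]);look('f0.png')"
```

```text
t 4.0667 tcp [661.4 -72.6  83.2] rot [3.142 0.209 0.274] f [1.42 0.88 0.61] w 0.1501287868367805
x [ 0.942  0.264 -0.208] z [-0.2   -0.056 -0.978] to target in tool [-19.1  -0.2   5.3]
scene wall [606.4 -87.3] 1.5 lid [608. -85.] plane [0.00000e+00 2.00000e-02 1.42815e+02]
  scale [(array([586.5, -90.8]), np.float64(1.9), 39), (array([587.3, -94.4]), np.float64(2.1), 57)]
side wall [605.7 -89.2] 1.8 lid [604.8 -87.4] plane [ 1.10000e-02 -1.80000e-02  1.41597e+02]
  scale [(array([586.8, -94.9]), np.float64(2.2), 46), (array([584.6, -93.5]), np.float64(2.6), 58)]
tub [606.1 -88.2] err to C [-19.7  -5.3]
```

{"op": "send_rows", "data": {
  "moves": [
    [0, 0, 0, -1.5, 0, 0.32, 0],
    [0, 0, 0, -1.5, 0, 0.32, 0],
    [0, 0, 0, -1.5, 0, 0.32, 0],
    [0, 0, 0, -1.5, 0, 0.32, 0],
    [0, 0, 0, -1.5, 0, 0.32, 0]
  ]
}}

```text
time: 4.58
tcp_pos: [653.8, -74.8, 83.2]
ee_rot: [3.142, 0.209, 0.273]
wrist_force: [1.3, 1.3, -0.1]
width: -0.5
finger_force: 0.8
```

{"op": "send_rows", "data": {
  "moves": [
    [0, 0, 0, -1.5, 0, 0.32, 0],
    [0, 0, 0, -1.5, 0, 0.32, 0],
    [0, 0, 0, -1.5, 0, 0.32, 0],
    [0, 0, 0, -1.5, 0, 0.32, 0],
    [0, 0, 0, 0, 0, 0, 0]
  ]
}}

```text
time: 5.0
tcp_pos: [647.7, -76.5, 83.2]
ee_rot: [-3.141, 0.21, 0.273]
wrist_force: [1.4, 0.8, 0.3]
width: 0.2
finger_force: 0.5
```

```bash
python3 -c "
from h import *
tool([586.4+.963*57.5,-93.5+.271*57.5,82]);look('f1.png')"
```

```text
t 5.0 tcp [647.7 -76.5  83.2] rot [-3.141  0.21   0.273] f [1.42 0.8  0.32] w 0.1654679551456103
x [ 0.942  0.264 -0.208] z [-0.201 -0.056 -0.978] to target in tool [-5.7 -0.2  2.5]
scene wall [593.3 -91.2] 3.0 lid [595.4 -89.4] plane [8.00000e-03 2.60000e-02 1.42656e+02]
  scale [(array([585.3, -92.3]), np.float64(2.0), 42), (array([587.3, -94.5]), np.float64(1.7), 57)]
side wall [592.7 -93.6] 2.7 lid [592.6 -91.9] plane [ 2.00000e-03 -1.40000e-02  1.41652e+02]
  scale [(array([586., -96.]), np.float64(2.5), 50), (array([584.4, -93.7]), np.float64(2.6), 57)]
tub [593.  -92.4] err to C [-6.6 -1.1]
```

View pics/side_f1.png

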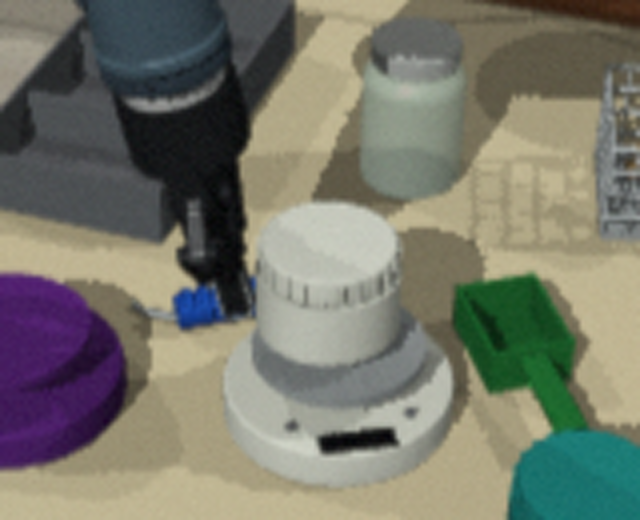

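The tub is upright and sliding, with the fingertip at (235,300) against its wall. About 6.5 mm is left.

{"op": "send_rows", "data": {
  "moves": [
    [0, 0, 0, -1.3, 0, 0.28, 0],
    [0, 0, 0, -1.3, 0, 0.28, 0],
    [0, 0, 0, -1.3, 0, 0.28, 0],
    [0, 0, 0, -1.3, 0, 0.28, 0],
    [0, 0, 0, -1.2, 0, 0.26, 0]
  ]
}}

```text
time: 5.52
tcp_pos: [641.6, -78.2, 83.2]
ee_rot: [3.142, 0.209, 0.273]
wrist_force: [1.4, 0.2, 0.1]
width: -0.3
finger_force: 0.8
```

{"op": "send_rows", "data": {
  "moves": [
    [0, 0, 0, 0, 0, 0, 0],
    [0, 0, 0, 4, 0, -0.8, 0],
    [0, 0, 0, 12, 0, -2.5, 0],
    [0, 0, 0, 16, 0, -3.5, 0],
    [0, 0, 0, 16, 0, -3.5, 0]
  ]
}}

```text
time: 5.93
tcp_pos: [689.2, -64.9, 83.4]
ee_rot: [-3.141, 0.21, 0.273]
wrist_force: [-0.1, 0.1, -0.1]
width: -0.5
finger_force: 0.0
```

{"op": "send_rows", "data": {
  "moves": [
    [0, 0, 0, 0, 0, 0, 0],
    [0, 0, 0, 0, 0, 0, 0]
  ]
}}

```text
time: 6.1
tcp_pos: [689.1, -64.7, 82.7]
ee_rot: [-3.141, 0.21, 0.274]
wrist_force: [-1.5, -0.1, -0.8]
width: -0.0
finger_force: 0.0
```

```bash
python3 -c "
from h import *
tool([586.4+.963*57.5,-93.5+.271*57.5,82]);look('g0.png');look()"
```

```text
t 6.1 tcp [689.1 -64.7  82.7] rot [-3.141  0.21   0.274] f [-1.52 -0.12 -0.8 ] w -0.029466955828264786
x [ 0.941  0.265 -0.209] z [-0.201 -0.056 -0.978] to target in tool [-47.9  -0.1  11. ]
scene wall [586.4 -93.7] 1.6 lid [588.2 -95.1] plane [-1.70000e-02  5.00000e-03  1.42455e+02]
  scale [(array([585.8, -91.6]), np.float64(1.5), 31), (array([587.1, -93.4]), np.float64(1.5), 49)]
side wall [586.5 -95.6] 1.5 lid [585.5 -93.3] plane [ 5.00000e-03 -1.70000e-02  1.41552e+02]
  scale [(array([585.1, -95.6]), np.float64(2.7), 51), (array([584.5, -93.3]), np.float64(2.4), 57)]
tub [586.4 -94.7] err to C [-0.   1.2]
scene wall [586.4 -94.1] 1.6 lid [588.2 -95.1] plane [-1.30000e-02  1.30000e-02  1.42603e+02]
  scale [(array([586.4, -92. ]), np.float64(1.4), 31), (array([587.2, -94.1]), np.float64(1.6), 49)]
side wall [586.5 -95.8] 1.4 lid [585.2 -93.7] plane [ 6.00000e-03 -1.80000e-02  1.41468e+02]
  scale [(array([586. , -94.9]), np.float64(2.3), 49), (array([584.2, -93.4]), np.float64(2.3), 56)]
tub [586.5 -94.9] err to C [-0.1  1.4]
```

View pics/scene_g0.png

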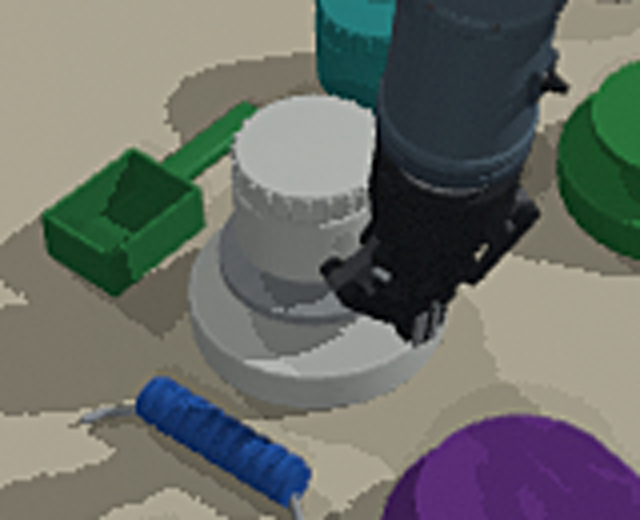

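View pics/side_g0.png

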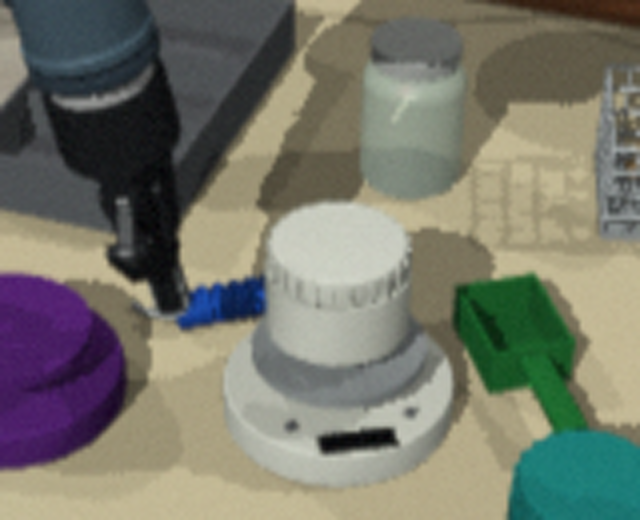

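The tub stands upright in the middle of the pan, within about 1–2 mm. The fingers are clear and the scale hasn't moved.

```bash
python3 -c "
from h import *
print(robot.job_done())"
```

```text
the job is handed in; nothing more can be done
None
```

The white tub now stands upright in the middle of the scale pan (within about 1–2 mm by the cameras), the scale has not measurably moved, nothing else was touched, and the job is handed in after about 6 s on the robot clock.

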